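# Shim a culture plate flush in its nest

## Task

Lift the cover off the two pins of the plate nest and lay it gently flat on the open bench, clear of the nest. Then stand the white spacer, wedge foot down and right down to the nest floor, in the one gap between the culture plate and the stop blocks that is wide enough for it, without forcing it against the two other stops, and with it push the plate flush against the back fence, leaving everything else on the bench alone. Finish while still gripping the spacer and pressing it against the plate, so that the plate is held flush.

Things in the scene. Friction and masses are not known exactly. Their poses are not given: they have to be found in the camera images.
- nest: Fixed aluminium plate nest; origin at the centre of its underside, on the bench; x from stop blocks to back fence, y along the fence, z up. Base 150 x 190 x 8 mm: floor at z = 8 mm. Polished, slippery fence: inner face at x = +52 mm, top at z = 30 mm. End posts (30 x 16 mm) at x = 0, y = +-84 mm, tops at z = 36 mm, each with an upright 6 mm pin that ends at z = 48 mm.
- stop_thin: Dark steel block fixed on the nest floor, 12 (x) x 30 (y) x 22 mm high, top 30 mm above the bench. Origin: middle of its lower front edge, axes as the nest's; its face to the plate is at x = +12 mm. The three stops stand at nest y = -38, 0, +38 mm in any order, fronts at nest x = -70 mm. With the plate flush this one leaves a gap of 24 mm, wide enough.
- stop_middle: As stop_thin, but 24 mm in x: its face towards the plate is at its x = +24 mm; with the plate flush it leaves a gap of 12 mm, too narrow for the spacer.
- stop_thick: As stop_thin, but 28 mm in x: its face towards the plate is at its x = +28 mm; with the plate flush it leaves a gap of 8 mm, too narrow for the spacer.
- plate: Clear 24-well culture plate with lid, loose on the nest floor under the cover, 86 mm (x) x 128 mm (y) x 17 mm high, top 25 mm above the bench; origin at the centre of its underside, x and y about along the nest's. At the start it stands 2 to 5 mm off the back fence and is slightly turned. When flush its origin is at nest x = +9 mm.
- cover_handle (a point): On the fin handle at the centre of the loose grey cover, 25 mm above its underside. Cover 110 (x) x 190 (y) x 4 mm, 0.18 kg, two 10 mm holes over the nest's pins; underside 36 mm above the bench at first. Black fin 12 mm thick (x), 60 long (y), from 6 to 39 mm above the underside. Lift 15 mm straight up to clear the pins. The bench left of the nest, x 0.52 to 0.68, y 0.09 to 0.30, is empty.
- spacer_mid (a point): Centre of the loose white spacer, half-way up, 32 mm above its foot; it stands upright on the bench. 14 mm thick (x), 26 mm wide (y), 64 mm tall (z), 0.08 kg; over the lowest 12 mm it narrows evenly in x like a wedge, to 8 mm at the foot. Alike either way round. Held within the upper half, the fingers stay above plate, stops and fence.
- petri: Bystander: petri dish 60 mm across, 14 mm high, on the bench near the nest's front right; origin under its centre. Leave it.
- marker: Bystander: marker pen, 14 x 126 x 14 mm, long along its y, on the bench between robot and nest; origin under its centre. Leave it.
- slides: Bystander: box of glass slides, 30 x 82 x 31 mm, behind the nest; origin under its centre. Leave it.
- timer: Bystander: small white timer, 64 x 68 x 20 mm, on the left of the bench; origin under its centre. Leave it.
Mind the look-alikes: they are no part of the job. Of the things shaped like the part that bears spacer_mid, the white one is meant.

How it is judged (in metres and radians):
On the way, in this order (a step that is already met when the one before it is completed fails the run):
1. the cover lies flat on the bench clear of the nest, let go (height (world z) of cover_handle below 0.031 m and angle between cover_handle's own z axis and vertical below 0.08 rad and horizontal distance between cover_handle and nest above 0.14 m and contact force between the fingers and cover below 0.2 N), for 0.2 s.
2. the spacer stands in the wide gap, in front of the thin stop (z of spacer_mid in the frame of nest below 0.048 m and y of spacer_mid in the frame of stop_thin between -0.013 and 0.013 m and x of spacer_mid in the frame of stop_thin between 0.016 and 0.032 m), for 0.2 s.
At the end, for the whole second after the job is handed in: Cover flat on the bench, over 140 mm from the nest (centres). Spacer upright (0.15 rad) before the thin stop (13 mm sideways), foot under 8 mm above the nest floor, gripped, pressing the plate with over 2 N. Plate within 1.5 mm and 0.015 rad of flush with the fence, not touched by the fingers (all of step 2 and height (world z) of cover_handle below 0.031 m and angle between cover_handle's own z axis and vertical below 0.08 rad and horizontal distance between cover_handle and nest above 0.14 m and angle between spacer_mid's own z axis and vertical below 0.15 rad and x of plate in the frame of nest above 0.0075 m and angle between the x axis of plate and the x axis of nest, either way round below 0.015 rad and z of plate in the frame of nest below 0.01 m and contact force between spacer and plate above 2 N and contact force between the fingers and spacer above 2 N and contact force between the fingers and plate below 0.5 N); the arm keeps its last pose, push and grip.
It fails at once if a bystander is knocked over 30 mm out of place (distance of any of petri, marker, slides, timer from where it was at the start of the episode above 0.03 m).
It fails at once if the plate is tipped or lifted out of the nest (angle between plate's own z axis and vertical above 0.25 rad or height (world z) of plate above 0.025 m).
It fails at once if the cover is dropped (contact force between the fingers and cover below 0.05 N and linear speed of cover above 0.6 m/s).
It fails at once if the spacer is forced against one of the stops of the narrow gaps (contact force between spacer and stop_middle above 5 N or contact force between spacer and stop_thick above 5 N).
It also fails if it takes over 58 s, if anything falls off the work surface, if the arm or the gripper's body presses on something with over 40 N, if the wrist force passes 120 N, or if a joint passes its speed limit or range.

## Robot

A 6-joint arm with a two-finger parallel gripper is mounted at the origin on a cart in front of the work surface, level with it; the furniture and walls round the work are solid. World frame = base frame: x ahead of the robot, y to its left, z up, the work surface at z = 0. Lengths are in m, angles in degrees, forces in N, time in s.
With the tool pointing down it reaches from about 0.375 to 0.9 m from the base axis. Payload 3.1 kg.
Tool frame: the origin (TCP) lies at the very end of the fingers, on their centre line; the grasp point (between the pads) lies bot.grip_point_offset behind it (bot.grip_point_offset is the distance from the TCP to the grasp point, in m); z points along the fingers, y is the line along which they close (so a half turn about z gives the same grasp; the last joint's range is limited). The gripper opens to 87 mm and grips with 3 to 60 N. Pads are 19 mm wide; open, the fingers measure 117 mm over their backs; the gripper's body (75 mm by 190 mm) begins 51 mm behind the grasp point.
Start: joints at [67.065, 30.224, 82.088, -0, 67.689, -10.227], TCP at [0.137, 0.61, 0.186] pointing down, gripper open.
Joint ranges: [-176.69, 176.69], [-43.24, 126.21], [12.49, 139.97], [-82, 262], [0, 151.66], [-163.58, 163.58]. Speed limits (degrees/s): [159.86, 159.86, 180, 180, 180, 180].

## Interface

Orientations are given as a 3x3 rotation matrix whose columns are the frame's x, y, z axes.
In Python, from rig import bot, viewer, ticket gives the robot as it stands.
- The arm moves only by the tool servo_tool, never from a script. Its argument "targets" is a list of rows, each an object with "offset": the shift along the tool's x, y, z in m, a list of three; "dr": the turn, a rotation vector about the tool's x, y, z in degrees, a list of three. In form: [{"offset": [x, y, z], "dr": [ax, ay, az]}, ...]. A call has 1 to 20 rows; each row is the pose to reach, as a shift and turn from the pose commanded when the call began, along the tool's axes at that moment; what a row does not reach only later rows make up. A row lasts 1/12 s, in which the tool goes at most 41.7 mm and 7.16 degrees, less where a joint would pass 70% of its speed; a pose out of reach is approached as far as the arm can. A call with a gripper value outside its range is refused whole. "gripper" is the gripper command: -1 is fully open, 1 is shut, values between are in proportion, set as the call begins (left out, the last holds). The fingers move at their own pace and stop on an object; the grip force is fixed at half the most. Time passes only in rows, so rows that repeat a pose let the fingers close. It gives the time, the measured TCP pose, the force, the opening and the grip force at its end, in the units of the state.
- bot.read_state(): the state, without advancing time (a new reading comes with each control period).
- viewer.capture(name): name is "side" or "top"; returns a dict with "color" (480x640x3 uint8, red, green, blue), "camera_matrix" (3x3 intrinsics, pixels), "k1" (the pictures are not rectified: a ray, as slopes to the right and down, at radius r is drawn at 1 + k1 r^2 times it, then the intrinsics apply), "R" (3x3) and "t" (3): a world point X has camera coordinates R X + t. Camera axes: x right, y down, z forward; pixel columns grow to the right and rows downward; lengths in m; the calibration is good to about 2 mm. A picture is of the moment at which its call begins. There is no depth.
- ticket.hand_in(): hands the job in; it is judged then, once.
The state is a dict: "time_s": time; "joint_positions": joint angles; "qvel": joint speeds; "tau": joint torques, N m; "position": TCP position; "tcp_rot": TCP orientation; "force": force on the tool from outside, world axes, zero at the start; "moment": the same for the moment, N m; "opening": opening from 0.0 (shut) to 1.0 (fully open); "grasp_force": force on a finger pad.
Only numpy, scipy, OpenCV 4.12 (cv2) and the standard library are available. Lean on these libraries where they do the work, as an engineer would, in place of code of your own. Each camera call takes 0.05 s, during which the arm holds its last target. There are 200 camera calls.

## Working session

There is one attempt and no reset: what is moved stays moved. The work goes in short steps, Python scripts to look and compute and a tool call to move; the robot and the scene stay as the last step left them, time stands still between calls to the robot, and variables do not carry over. Pictures are saved under pics/ and viewed, at most 10 in all, crops included, and the job is handed in when it is done.

Besides the shell and the picture viewer there is one more tool, called after "Call:" as name(argument=value, ...) on one line, values as JSON. servo_tool: Moves the arm, as the interface text tells. Its arguments: {"type":"object","properties":{"targets":{"type":"array"},"gripper":{"type":"number"}},"required":["targets"]}

```bash
mkdir -p pics
cat > h.py <<'E'
import sys; sys.path.insert(0,'.')
import numpy as np, cv2
def cap(viewer,n,save=None):
    c=viewer.capture(n); c={k:(np.array(v) if not np.isscalar(v) else v) for k,v in c.items()}
    if save: cv2.imwrite('pics/'+save,cv2.cvtColor(c['color'],cv2.COLOR_RGB2BGR))
    return c
def dist(c): return np.array([c['k1'],0,0,0,0],float)
def ray(c,uv):
    p=cv2.undistortPoints(np.array(uv,float).reshape(-1,1,2),c['camera_matrix'],dist(c)).reshape(-1,2)
    d=np.c_[p,np.ones(len(p))]@c['R']; o=-c['R'].T@c['t']; return o,d
def plane(c,uv,z):
    o,d=ray(c,uv); s=(z-o[2])/d[:,2]; return o+d*s[:,None]
def proj(c,X):
    X=np.array(X,float).reshape(-1,3)
    return cv2.projectPoints(X,cv2.Rodrigues(c['R'])[0],c['t'].astype(float),c['camera_matrix'],dist(c))[0].reshape(-1,2)
E
python3 - <<'E'
from h import *
from rig import bot,viewer
s=bot.read_state(); print({k:np.round(v,3).tolist() for k,v in s.items()}, bot.grip_point_offset)
for n in('top','side'):
    c=cap(viewer,n,n+'0.png'); print(n,np.round(c['R'],3).tolist(),np.round(-c['R'].T@c['t'],3),c['k1'],c['camera_matrix'].tolist())
E
```

```text
{'time_s': 0.0, 'joint_positions': [67.066, 30.277, 82.159, -0.0, 67.688, -10.228], 'qvel': [0.013, 0.072, 0.031, -0.03, 0.013, 0.114], 'tau': [0.0, -44.004, -17.659, 0.063, 0.058, -0.0], 'position': [0.137, 0.609, 0.185], 'tcp_rot': [[-0.976, 0.22, -0.001], [0.22, 0.976, -0.002], [0.0, -0.002, -1.0]], 'force': [-0.481, 0.256, -0.407], 'moment': [0.005, 0.011, -0.035], 'grasp_force': 0.0, 'opening': 1.0} 0.0187
top [[0.029, -0.999, -0.012], [-0.991, -0.027, -0.132], [0.132, 0.016, -0.991]] [ 0.41  -0.033  1.382] -0.12243384228436094 [[547.1383636921013, 0.0, 326.1420294675499], [0.0, 547.1383636921013, 236.2412920466691], [0.0, 0.0, 1.0]]
side [[0.934, -0.355, 0.024], [-0.121, -0.382, -0.916], [0.335, 0.853, -0.4]] [ 0.098 -1.272  0.668] -0.19665338810419275 [[623.9188938410443, 0.0, 314.76384071324475], [0.0, 623.9188938410443, 241.06630273481213], [0.0, 0.0, 1.0]]
```

```bash
ls .
```

```text
h.py
pics
```

View pics/top0.png

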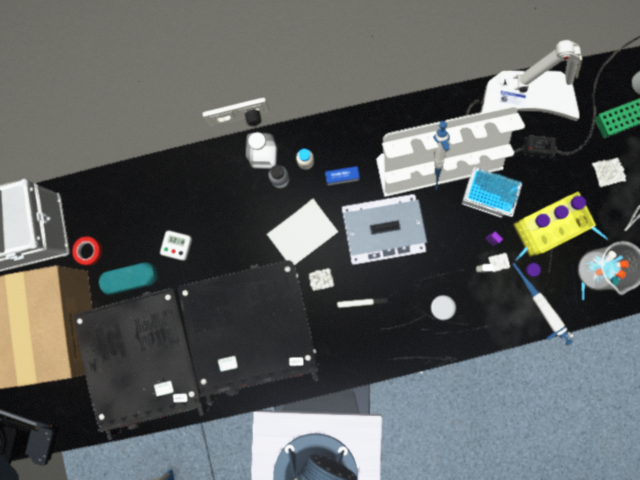

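View pics/side0.png

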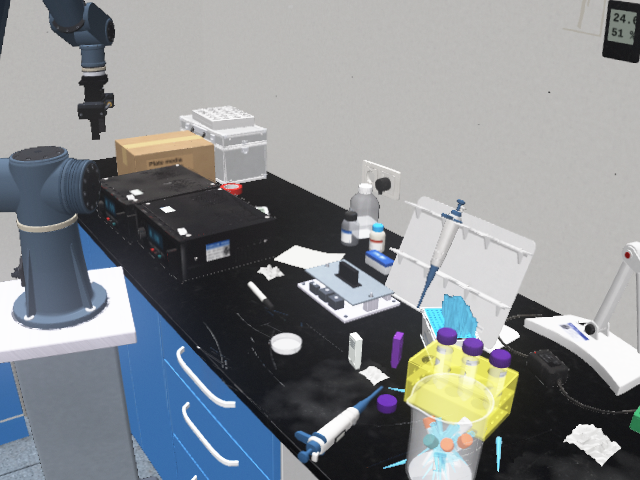

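The top view shows the nest with its cover at about (385,228), handle (384,227), white spacer (493,262), purple look-alike (494,237) and petri dish (443,307). In the side view the handle is at (349,272), the white spacer at (355,350) and the stops at about (322,297). I'll zoom in on these.

Run:
```python
import cv2,numpy as np
t=cv2.imread('pics/top0.png')[185:285,335:525]; s=cv2.imread('pics/side0.png')[250:390,290:420]
a=cv2.resize(t,(800,421),interpolation=cv2.INTER_CUBIC)
cv2.imwrite('pics/z0.png',a)
cv2.imwrite('pics/z1.png',cv2.resize(s,None,fx=4.2,fy=4.2,interpolation=cv2.INTER_CUBIC))
```

```text
(no output)
```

View pics/z0.png

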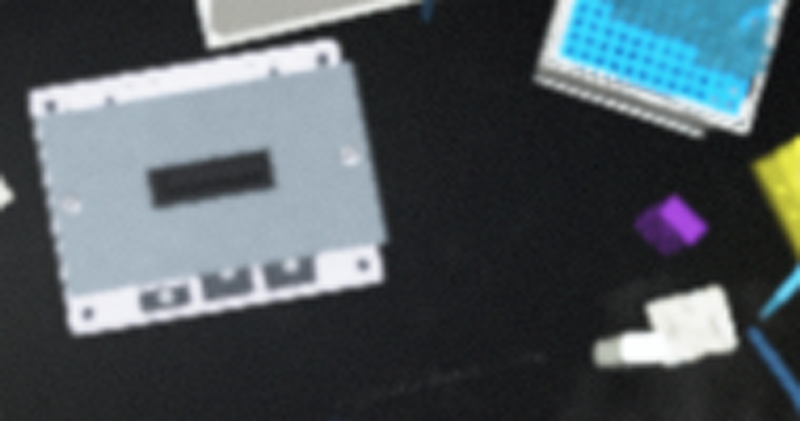

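View pics/z1.png

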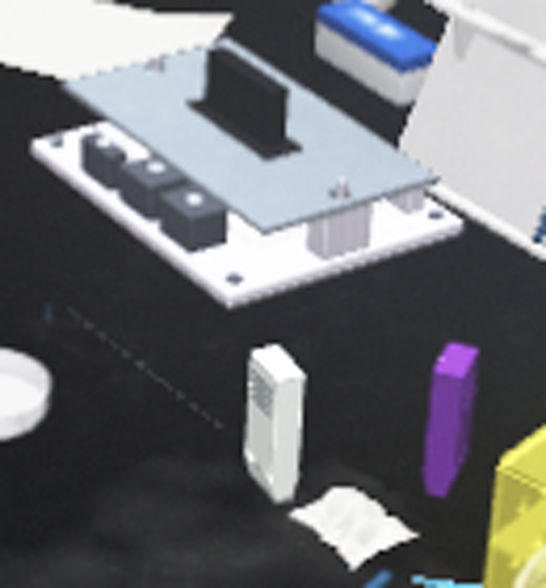

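```bash
cat > m.py <<'E'
from h import *
from rig import bot,viewer
T=cap(viewer,'top');S=cap(viewer,'side')
zt=lambda p:np.array(p)/4.21+[335,185]-0.38
zs=lambda p:np.array(p)/4.2+[290,250]-0.38
np.set_printoptions(precision=4,suppress=True)
print('pins top',plane(T,zt([[70,205],[350,155]]),.048)); 
print('pins side',plane(S,zs([[157,60],[342,183]]),.047))
b=plane(T,zt([[30,92],[335,42],[385,282],[72,333]]),.008); print('base',b,b.mean(0),np.linalg.norm(np.diff(b,axis=0),axis=1))
f=plane(T,zt([[147,172],[270,150],[275,186],[152,207]]),.075); print('fin',f,f.mean(0))
f=plane(S,zs([[210,45],[287,90]]),.075); print('fin side',f)
print('spacer side top',plane(S,zs([[270,358],[248,350],[270,345],[303,373],[278,380]]),.064),'foot',plane(S,zs([[262,488],[272,500],[295,498]]),0))
b=plane(S,zs([[35,148],[230,303],[462,225]]),.008);print('base side',b)
# spacer top mask
hsv=cv2.cvtColor(T['color'],cv2.COLOR_RGB2HSV)
print('sp top-view',plane(T,zt([[645,362],[622,335]]),.064),plane(T,zt([[595,355]]),.0))
E
python3 m.py
```

```text
pins top [[ 0.5965 -0.0729  0.048 ]
 [ 0.6307 -0.2367  0.048 ]]
pins side [[ 0.598  -0.0775  0.047 ]
 [ 0.6334 -0.2386  0.047 ]]
base [[ 0.6705 -0.0482  0.008 ]
 [ 0.7068 -0.2333  0.008 ]
 [ 0.5606 -0.2646  0.008 ]
 [ 0.5248 -0.0771  0.008 ]] [ 0.6157 -0.1558  0.008 ] [0.1886 0.1495 0.1908]
fin [[ 0.613  -0.1158  0.075 ]
 [ 0.6278 -0.1864  0.075 ]
 [ 0.607  -0.1895  0.075 ]
 [ 0.5928 -0.1191  0.075 ]] [ 0.6102 -0.1527  0.075 ]
fin side [[ 0.6091 -0.123   0.075 ]
 [ 0.6257 -0.185   0.075 ]]
spacer side top [[ 0.5202 -0.4015  0.064 ]
 [ 0.5138 -0.3925  0.064 ]
 [ 0.5245 -0.3918  0.064 ]
 [ 0.5287 -0.4172  0.064 ]
 [ 0.5163 -0.4188  0.064 ]] foot [[ 0.5177 -0.4068  0.    ]
 [ 0.5181 -0.4167  0.    ]
 [ 0.5283 -0.4187  0.    ]]
base side [[ 0.5253 -0.0845  0.008 ]
 [ 0.5614 -0.2683  0.008 ]
 [ 0.7067 -0.2355  0.008 ]]
sp top-view [[ 0.512  -0.4068  0.064 ]
 [ 0.5273 -0.3934  0.064 ]] [[ 0.5205 -0.3942  0.    ]]
```

```bash
cat >> h.py <<'E'
from scipy.spatial.transform import Rotation as Ro
def go(bot,p,yaw):
    s=bot.read_state(); R=np.array(s['tcp_rot']); a=np.radians(yaw); c,n=np.cos(a),np.sin(a)
    y=np.array([c,n,0]); z=np.array([0,0,-1.]); Rt=np.c_[np.cross(y,z),y,z]
    print('offset',np.round(R.T@(np.array(p)-s['position']),4).tolist(),'dr',np.round(Ro.from_matrix(R.T@Rt).as_rotvec(degrees=True),2).tolist(),'t',s['time_s'],'pos',np.round(s['position'],4))
E
python3 - <<'E'
from h import *
from rig import bot,viewer
go(bot,[.40,.26,.25],45); go(bot,[.615,-.155,.15],11.5)
c=cap(viewer,'side'); # box height near (180,240)side front corner
E
```

```text
offset [-0.3331, -0.283, -0.0639] dr [-0.08, 0.01, 32.29] t 0.2 pos [0.1373 0.6093 0.1858]
offset [-0.6341, -0.6404, 0.0365] dr [-0.07, 0.03, 65.79] t 0.2 pos [0.1373 0.6093 0.1858]
```

Call:
servo_tool(targets=[{"offset": [0,0,-0.04],"dr": [0,0,0]},{"offset": [-0.333,-0.283,-0.064],"dr": [0,0,32]},{"offset": [-0.333,-0.283,-0.064],"dr": [0,0,32]},{"offset": [-0.333,-0.283,-0.064],"dr": [0,0,32]},{"offset": [-0.333,-0.283,-0.064],"dr": [0,0,32]},{"offset": [-0.333,-0.283,-0.064],"dr": [0,0,32]},{"offset": [-0.333,-0.283,-0.064],"dr": [0,0,32]},{"offset": [-0.333,-0.283,-0.064],"dr": [0,0,32]},{"offset": [-0.333,-0.283,-0.064],"dr": [0,0,32]},{"offset": [-0.333,-0.283,-0.064],"dr": [0,0,32]},{"offset": [-0.634,-0.64,0.036],"dr": [0,0,66]},{"offset": [-0.634,-0.64,0.036],"dr": [0,0,66]},{"offset": [-0.634,-0.64,0.036],"dr": [0,0,66]},{"offset": [-0.634,-0.64,0.036],"dr": [0,0,66]},{"offset": [-0.634,-0.64,0.036],"dr": [0,0,66]},{"offset": [-0.634,-0.64,0.036],"dr": [0,0,66]},{"offset": [-0.634,-0.64,0.036],"dr": [0,0,66]},{"offset": [-0.634,-0.64,0.036],"dr": [0,0,66]},{"offset": [-0.634,-0.64,0.036],"dr": [0,0,66]},{"offset": [-0.634,-0.64,0.036],"dr": [0,0,66]}])

```text
time_s: 1.92
position: [0.5589, -0.0517, 0.1718]
tcp_rot: [[-0.195, 0.981, 0.0], [0.981, 0.195, 0.0], [0.0, 0.0, -1.0]]
force: [0.6, 0.5, 0.6]
opening: 1.0
grasp_force: 0.0
```

Run:
```python
from h import *
from rig import bot,viewer
print(bot.read_state()['force'])
go(bot,[.615,-.155,.15],11.5); go(bot,[.615,-.155,.052],11.5)
```

```text
[0.55325524 0.45559326 0.59596891]
offset [-0.1122, 0.0348, 0.0218] dr [0.01, -0.01, -0.24] t 1.9167 pos [ 0.5589 -0.0517  0.1718]
offset [-0.1122, 0.0348, 0.1198] dr [0.01, -0.01, -0.24] t 1.9167 pos [ 0.5589 -0.0517  0.1718]
```

Call:
servo_tool(targets=[{"offset": [-0.112,0.035,0.022],"dr": [0,0,0]},{"offset": [-0.112,0.035,0.022],"dr": [0,0,0]},{"offset": [-0.112,0.035,0.022],"dr": [0,0,0]},{"offset": [-0.112,0.035,0.022],"dr": [0,0,0]},{"offset": [-0.112,0.035,0.022],"dr": [0,0,0]}])

```text
time_s: 2.33
position: [0.6147, -0.1546, 0.149]
tcp_rot: [[-0.193, 0.981, -0.001], [0.981, 0.193, 0.001], [0.001, -0.001, -1.0]]
force: [0.1, 0.9, -0.1]
opening: 0.998
grasp_force: 0.0
```

Run:
```python
from h import *
from rig import bot,viewer
go(bot,[.615,-.155,.046],11.5)
c=cap(viewer,'top'); t=c['color'][170:290,325:525]
s=cap(viewer,'side')['color'][230:390,280:430]
m=np.zeros((480,800,3),np.uint8); m[:240,:400]=cv2.resize(t,(400,240)); m[:480,400:]=cv2.resize(s,(400,427))[:480] if 0 else cv2.copyMakeBorder(cv2.resize(s,(400,427),interpolation=2),0,53,0,0,0)
cv2.imwrite('pics/a1.png',m[:,:,::-1])
```

```text
offset [-0.0005, 0.0003, 0.103] dr [-0.05, -0.05, -0.39] t 2.3333 pos [ 0.6147 -0.1546  0.149 ]
```

View pics/a1.png

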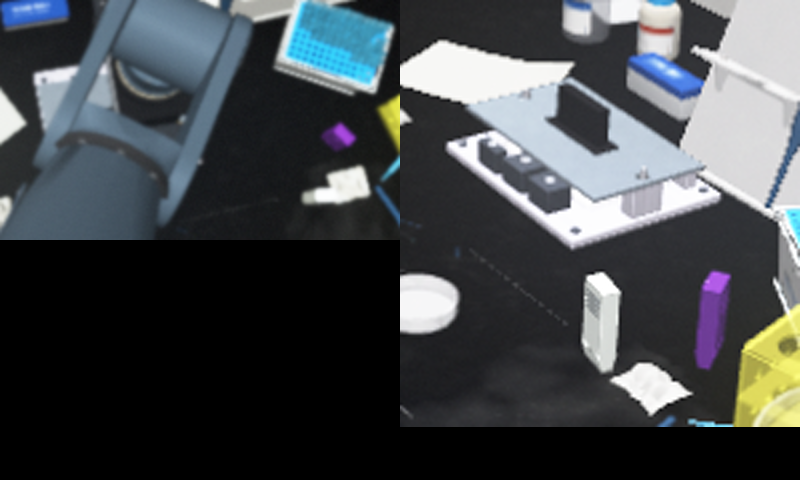

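The crop shows the arm hiding the nest from above. From the side, the cover, stops, spacer and petri dish haven't moved, and the gripper is just above the crop. Next I descend onto the fin.

Call:
servo_tool(targets=[{"offset": [0,0,0.025],"dr": [0,0,0]},{"offset": [0,0,0.05],"dr": [0,0,0]},{"offset": [0,0,0.07],"dr": [0,0,0]},{"offset": [0,0,0.09],"dr": [0,0,0]},{"offset": [0,0,0.102],"dr": [0,0,0]},{"offset": [0,0,0.102],"dr": [0,0,0]},{"offset": [0,0,0.102],"dr": [0,0,0]}])

```text
time_s: 3.02
position: [0.6142, -0.1515, 0.0483]
tcp_rot: [[-0.197, 0.98, -0.001], [0.98, 0.197, 0.0], [0.001, -0.001, -1.0]]
force: [0.8, -0.8, 0.2]
opening: 1.001
grasp_force: 0.0
```

Call:
servo_tool(targets=[{"offset": [0,0,0],"dr": [0,0,0]},{"offset": [0,0,0],"dr": [0,0,0]},{"offset": [0,0,0],"dr": [0,0,0]},{"offset": [0,0,0],"dr": [0,0,0]},{"offset": [0,0,0],"dr": [0,0,0]},{"offset": [0,0,0],"dr": [0,0,0]},{"offset": [0,0,0],"dr": [0,0,0]},{"offset": [0,0,0],"dr": [0,0,0]},{"offset": [0,0,0],"dr": [0,0,0]},{"offset": [0,0,0],"dr": [0,0,0]}], gripper=1)

```text
time_s: 3.85
position: [0.6145, -0.1527, 0.0481]
tcp_rot: [[-0.196, 0.981, -0.0], [0.981, 0.196, 0.0], [0.0, -0.0, -1.0]]
force: [-0.1, -0.3, -0.1]
opening: 0.324
grasp_force: 0.0
```

Call:
servo_tool(targets=[{"offset": [0,0,0],"dr": [0,0,0]},{"offset": [0,0,0],"dr": [0,0,0]},{"offset": [0,0,0],"dr": [0,0,0]},{"offset": [0,0,0],"dr": [0,0,0]},{"offset": [0,0,0],"dr": [0,0,0]},{"offset": [0,0,0],"dr": [0,0,0]}])

```text
time_s: 4.35
position: [0.6146, -0.1527, 0.0482]
tcp_rot: [[-0.196, 0.981, 0.0], [0.981, 0.196, -0.0], [-0.0, 0.0, -1.0]]
force: [0.6, 0.3, 0.4]
opening: 0.011
grasp_force: 0.0
```

Call:
servo_tool(targets=[{"offset": [0,0,-0.005],"dr": [0,0,0]},{"offset": [0,0,-0.01],"dr": [0,0,0]},{"offset": [0,0,-0.02],"dr": [0,0,0]},{"offset": [0,0,-0.03],"dr": [0,0,0]},{"offset": [0,0,-0.045],"dr": [0,0,0]},{"offset": [0,0,-0.06],"dr": [0,0,0]},{"offset": [0,0,-0.06],"dr": [0,0,0]}])

```text
time_s: 4.93
position: [0.6173, -0.1538, 0.1125]
tcp_rot: [[-0.196, 0.981, 0.007], [0.981, 0.196, -0.003], [-0.005, 0.007, -1.0]]
force: [-0.1, -0.2, 0.9]
opening: 0.005
grasp_force: 0.0
```

Run:
```python
from h import *
from rig import bot,viewer
s=bot.read_state();print(s['force'],s['grasp_force'],s['opening'])
go(bot,[.60,.195,.115],0);go(bot,[.60,.195,.03],0)
c=cap(viewer,'side'); s=c['color'][180:390,260:440]
cv2.imwrite('pics/a2.png',cv2.resize(s,None,fx=2.8,fy=2.8)[:,:,::-1])
```

```text
[-0.10875793 -0.19730285  0.86816526] 0.0 0.004587232338934147
offset [0.3454, 0.0514, -0.0037] dr [0.4, 0.23, 11.3] t 4.9333 pos [ 0.6173 -0.1538  0.1125]
offset [0.3458, 0.0508, 0.0813] dr [0.4, 0.23, 11.3] t 4.9333 pos [ 0.6173 -0.1538  0.1125]
```

View pics/a2.png

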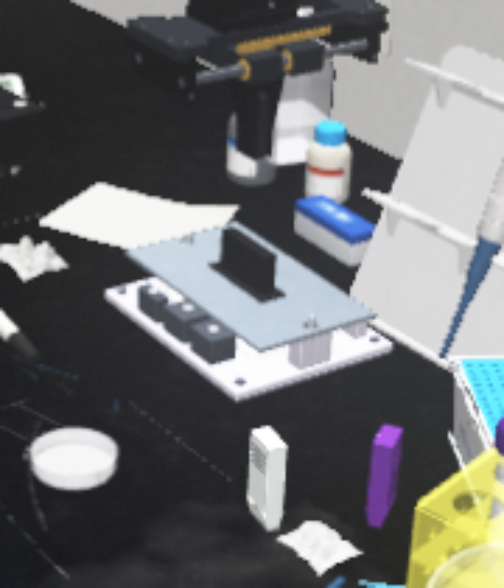

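The gripper closed on air. The fingertips sit at crop (255,180), above and behind the fin at (247,250). I'll check that against the projected TCP.

Run:
```python
from h import *
from rig import bot,viewer
np.set_printoptions(precision=4,suppress=True)
s=bot.read_state();c=cap(viewer,'side');P=np.array(s['position'])
q=proj(c,[P,P+[0,0,.0187],[.615,-.155,.075],[.615,-.155,.044],[0,0,0]])
print(q,(q-[260,180])*2.8)
c=cap(viewer,'top'); print(proj(c,[P,[0,0,.3],[.615,-.155,.075]]))
print(s['joint_positions'],P)
```

```text
[[348.8556 250.6157]
 [349.2559 242.7123]
 [347.8016 265.9319]
 [347.1526 278.57  ]
 [ 60.1486 304.1644]] [[ 248.7956  197.724 ]
 [ 249.9166  175.5943]
 [ 245.8444  240.6093]
 [ 244.0273  275.9961]
 [-559.5839  347.6603]]
[[386.5362 222.1938]
 [309.7998 520.165 ]
 [385.7385 225.1175]]
[-24.0412  35.9063  84.7743   0.      58.9959 -35.3385] [ 0.6164 -0.1534  0.1109]
```

Run:
```python
from h import *
from rig import bot,viewer
s=bot.read_state();c=cap(viewer,'side','s1.png');t=cap(viewer,'top','t1.png')
a=cv2.imread('pics/side0.png').astype(int);b=cv2.imread('pics/s1.png').astype(int)
d=abs(a-b).max(2)
for r in range(180,270,3):
    k=np.where(d[r,325:380]>18)[0]+325; print(r,(k.min(),k.max(),len(k)) if len(k) else None, d[r,340:360:4])
# start tip check
print(proj(c,[[.137,.61,.186],[.137,.61,.256]]))
for r in range(100,150,3): print(r,a[r,85:112:3].mean(1).astype(int) if 0 else a[r,82:114:2,1])
```

```text
180 (np.int64(326), np.int64(379), 54) [150 149 153 152 149]
183 (np.int64(325), np.int64(375), 51) [148 152 150 149 111]
186 (np.int64(325), np.int64(377), 48) [146 148 143 148 145]
189 (np.int64(325), np.int64(377), 53) [145 148 148 150 149]
192 (np.int64(325), np.int64(379), 55) [150 146 142 138 139]
195 (np.int64(325), np.int64(379), 55) [143 141 143 129 104]
198 (np.int64(325), np.int64(379), 53) [132 111 110  71 105]
201 (np.int64(329), np.int64(379), 51) [141 121 119  83  99]
204 (np.int64(335), np.int64(374), 40) [140  95 129  98 114]
207 (np.int64(330), np.int64(373), 44) [ 57 105 125  95 104]
210 (np.int64(329), np.int64(360), 21) [  6   9  91  89 108]
213 (np.int64(345), np.int64(359), 15) [ 8 14 47 49 46]
216 (np.int64(327), np.int64(358), 3) [ 7 11 16  2 12]
219 (np.int64(343), np.int64(358), 6) [ 7 69 14  7 41]
222 (np.int64(342), np.int64(357), 16) [  6 105 113 153 154]
225 (np.int64(343), np.int64(356), 14) [  7  84 100 142 112]
228 (np.int64(343), np.int64(356), 14) [  5  80  96 134  21]
231 (np.int64(342), np.int64(356), 15) [  3 110 100 155  22]
234 (np.int64(342),
[... 861 characters left out ...]

121 [182 181 184 182  45  39  41  39  42  48  47  41 183 181 182 182]
124 [183 179 181 184 116  38  39  40  44  50  52  45 182 182 183 182]
127 [182 181 184 183 183  41  40  40  42  49  50  47 180 186 182 184]
130 [183 181 183 181 182  39  39  40  40  50  50  49 181 183 181 181]
133 [182 182 183 183 184  40  39  40  39 178 181 183 182 182 184 184]
136 [182 182 182 182 183  39  38  39  39 176 182 182 182 182 182 182]
139 [182 182 180 180 181  43  61  73  84 180 180 183 183 182 182 182]
142 [179 182 182 181 181 182 180 181 181 182 182 182 180 180 181 181]
145 [181 182 182 183 182 181 181 182 182 181 182 180 181 184 180 181]
148 [182 181 181 180 182 182 181 182 181 182 181 183 183 184 181 183]
```

The visible tips sit about 8–11 px above the reported TCP in both poses. I'll look closer at the brightened gripper crops.

Run:
```python
import cv2,numpy as np
a=cv2.imread('pics/side0.png')[60:160,60:140];b=cv2.imread('pics/s1.png')[170:270,310:390]
g=lambda i:(255*(i/255.)**.4).astype(np.uint8)
f=lambda i:cv2.resize(g(i),(400,500),interpolation=cv2.INTER_CUBIC)
cv2.imwrite('pics/g.png',np.hstack([f(a),f(b)]))
```

```text
(no output)
```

View pics/g.png

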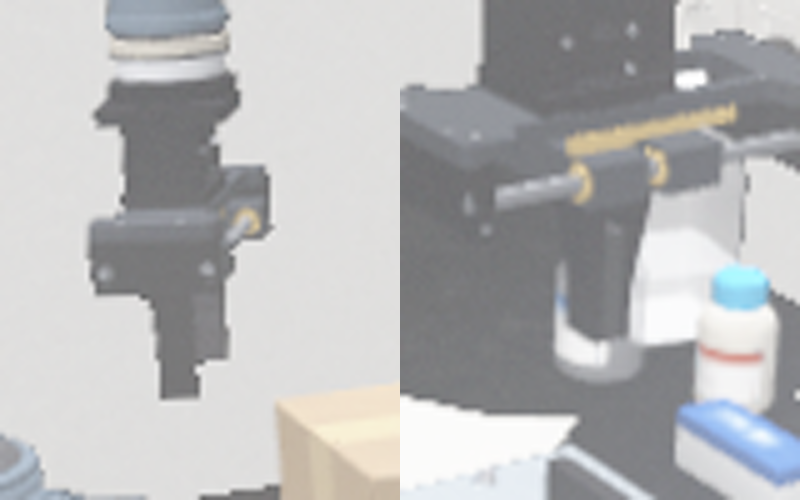

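The visible fingertips are about 30 mm higher than the reported TCP in both poses, which explains the miss because the tips were at about 0.078. I'll reopen and go down carefully, watching the force.

Call:
servo_tool(targets=[{"offset": [0,0,0],"dr": [0.4,0.3,0]},{"offset": [0,0,0],"dr": [0.4,0.3,0]},{"offset": [0,0,0],"dr": [0.4,0.3,0]},{"offset": [0,0,0],"dr": [0.4,0.3,0]},{"offset": [0,0,0],"dr": [0.4,0.3,0]},{"offset": [0,0,0],"dr": [0.4,0.3,0]},{"offset": [0,0,0],"dr": [0.4,0.3,0]},{"offset": [0,0,0],"dr": [0.4,0.3,0]},{"offset": [0,0,0],"dr": [0.4,0.3,0]},{"offset": [0,0,0],"dr": [0.4,0.3,0]}], gripper=0.2)

```text
time_s: 6.02
position: [0.6146, -0.1527, 0.1082]
tcp_rot: [[-0.196, 0.981, -0.008], [0.981, 0.196, 0.004], [0.005, -0.007, -1.0]]
force: [-0.5, 0.7, -0.3]
opening: 0.399
grasp_force: 0.0
```

Run:
```python
from h import *
from rig import bot,viewer
s=bot.read_state();print(s['force'],s['opening'])
go(bot,[.615,-.155,.048],11.5)
c=cap(viewer,'side','s2.png')
a=cv2.imread('pics/side0.png').astype(int);b=cv2.imread('pics/s2.png').astype(int);d=abs(a-b).max(2)
# finger bottoms: for each column lowest changed pixel
for k in range(315,395,3):
    r=np.where(d[195:262,k]>18)[0]; print(k,r.max()+195 if len(r) else None,end='; ')
P=np.array(s['position']);R=np.array(s['tcp_rot'])
print(proj(c,[P+R[:,1]*e+[0,0,h] for e in(-.02,.02) for h in (0,.03)]))
```

```text
[-0.50612834  0.69487796 -0.27825452] 0.3993533707839667
offset [-0.0027, 0.0004, 0.0602] dr [-0.4, -0.3, -0.21] t 6.0167 pos [ 0.6146 -0.1527  0.1082]
315 None; 318 196; 321 197; 324 212; 327 216; 330 210; 333 210; 336 209; 339 211; 342 241; 345 239; 348 212; 351 211; 354 234; 357 236; 360 236; 363 228; 366 213; 369 207; 372 207; 375 207; 378 206; 381 201; 384 201; 387 203; 390 204; 393 204; [[340.27961548 253.54675202]
 [340.85096542 240.76339965]
 [355.40082542 249.92484785]
 [356.09646979 237.30401961]]
```

Call:
servo_tool(targets=[{"offset": [-0.003,0,0.03],"dr": [-0.4,-0.3,0]},{"offset": [-0.003,0,0.055],"dr": [-0.4,-0.3,0]},{"offset": [-0.003,0,0.062],"dr": [-0.4,-0.3,0]},{"offset": [-0.003,0,0.068],"dr": [-0.4,-0.3,0]},{"offset": [-0.003,0,0.074],"dr": [-0.4,-0.3,0]},{"offset": [-0.003,0,0.076],"dr": [-0.4,-0.3,0]}])

```text
time_s: 6.57
position: [0.6149, -0.1555, 0.0322]
tcp_rot: [[-0.196, 0.981, 0.0], [0.981, 0.196, -0.0], [-0.0, 0.0, -1.0]]
force: [-0.0, -0.2, -0.1]
opening: 0.401
grasp_force: 0.0
```

Call:
servo_tool(targets=[{"offset": [0,0,0.004],"dr": [0,0,0]},{"offset": [0,0,0.008],"dr": [0,0,0]},{"offset": [0,0,0.01],"dr": [0,0,0]}])

```text
time_s: 6.82
position: [0.6149, -0.1554, 0.0224]
tcp_rot: [[-0.196, 0.981, 0.001], [0.981, 0.196, -0.0], [-0.0, 0.001, -1.0]]
force: [0.8, -0.3, -0.2]
opening: 0.398
grasp_force: 0.0
```

Run:
```python
from h import *
from rig import bot,viewer
s=bot.read_state();print(s['force'],s['opening'])
go(bot,[.615,-.155,.016],11.5)
c=cap(viewer,'side','s3.png')
b=cv2.imread('pics/s3.png')[215:295,310:390]
a=cv2.imread('pics/s2.png')[215:295,310:390]
g=lambda i:cv2.resize((255*(i/255.)**.4).astype(np.uint8),(560,560),interpolation=cv2.INTER_CUBIC)
cv2.imwrite('pics/g3.png',g(b))
```

```text
[ 0.84300475 -0.27373661 -0.1980559 ] 0.39817918725590684
offset [0.0004, 0.0002, 0.0064] dr [0.04, 0.03, -0.21] t 6.8167 pos [ 0.6149 -0.1554  0.0224]
```

View pics/g3.png

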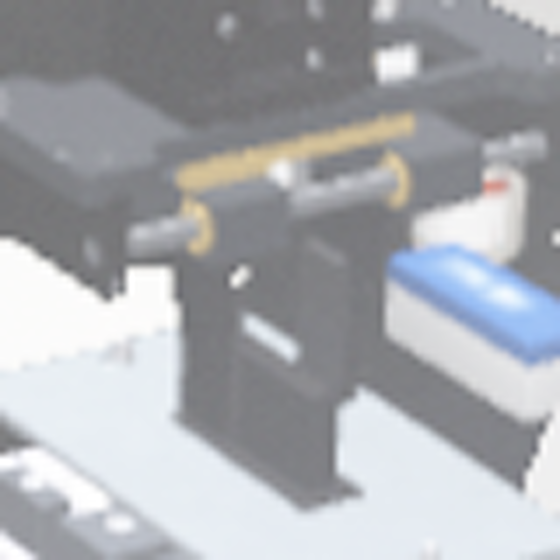

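The two fingers straddle the fin, confirmed by there being no force at reported z 0.022, below the cover's top. I'll close now.

Call:
servo_tool(targets=[{"offset": [0,0,0.004],"dr": [0,0,0]},{"offset": [0,0,0.004],"dr": [0,0,0]},{"offset": [0,0,0.004],"dr": [0,0,0]},{"offset": [0,0,0.004],"dr": [0,0,0]},{"offset": [0,0,0.004],"dr": [0,0,0]},{"offset": [0,0,0.004],"dr": [0,0,0]},{"offset": [0,0,0.004],"dr": [0,0,0]}], gripper=1)

```text
time_s: 7.45
position: [0.6151, -0.1555, 0.0184]
tcp_rot: [[-0.196, 0.981, 0.001], [0.981, 0.196, -0.0], [-0.001, 0.001, -1.0]]
force: [1.5, -0.0, -0.1]
opening: 0.135
grasp_force: 30.0
```

Call:
servo_tool(targets=[{"offset": [0,0,-0.004],"dr": [0,0,0]},{"offset": [0,0,-0.01],"dr": [0,0,0]},{"offset": [0,0,-0.018],"dr": [0,0,0]},{"offset": [0,0,-0.028],"dr": [0,0,0]},{"offset": [0,0,-0.042],"dr": [0,0,0]},{"offset": [0,0,-0.056],"dr": [0,0,0]},{"offset": [0,0,-0.06],"dr": [0,0,0]},{"offset": [0,0,-0.06],"dr": [0,0,0]}])

```text
time_s: 8.12
position: [0.6155, -0.1558, 0.0804]
tcp_rot: [[-0.196, 0.981, 0.003], [0.981, 0.196, -0.002], [-0.002, 0.003, -1.0]]
force: [-0.7, 0.3, -1.2]
opening: 0.137
grasp_force: 30.0
```

Run:
```python
from h import *
from rig import bot,viewer
s=bot.read_state();print(s['force'],s['opening'],s['grasp_force'])
go(bot,[.60,.195,.08],0);go(bot,[.60,.195,-.0176],0)
```

```text
[-0.68616997  0.28140019 -1.17305685] 0.13667296129136217 29.960611760616302
offset [0.3471, 0.0535, -0.0002] dr [0.17, 0.11, 11.29] t 8.1167 pos [ 0.6155 -0.1558  0.0804]
offset [0.3473, 0.0532, 0.0974] dr [0.17, 0.11, 11.29] t 8.1167 pos [ 0.6155 -0.1558  0.0804]
```

Call:
servo_tool(targets=[{"offset": [0.01,0.002,0],"dr": [0,0,0]},{"offset": [0.03,0.005,0],"dr": [0,0,1]},{"offset": [0.055,0.009,0],"dr": [0,0,2]},{"offset": [0.085,0.013,0],"dr": [0,0,3]},{"offset": [0.115,0.018,0],"dr": [0,0,4]},{"offset": [0.145,0.022,0],"dr": [0,0,5]},{"offset": [0.175,0.027,0],"dr": [0,0,6]},{"offset": [0.205,0.032,0],"dr": [0,0,7]},{"offset": [0.235,0.036,0],"dr": [0,0,8]},{"offset": [0.265,0.041,0],"dr": [0,0,9]},{"offset": [0.295,0.046,0],"dr": [0,0,10]},{"offset": [0.32,0.05,0],"dr": [0,0,11]},{"offset": [0.338,0.052,0],"dr": [0,0,11]},{"offset": [0.347,0.0535,0],"dr": [0,0,11]},{"offset": [0.347,0.0535,0.02],"dr": [0,0,11]},{"offset": [0.347,0.0535,0.04],"dr": [0,0,11]},{"offset": [0.347,0.0535,0.06],"dr": [0,0,11]},{"offset": [0.347,0.0535,0.075],"dr": [0,0,11]},{"offset": [0.347,0.0535,0.085],"dr": [0,0,11]},{"offset": [0.347,0.0535,0.088],"dr": [0,0,11]}])

```text
time_s: 9.78
position: [0.597, 0.1948, -0.0123]
tcp_rot: [[-0.005, 1.0, -0.005], [1.0, 0.005, -0.001], [-0.001, -0.005, -1.0]]
force: [-0.4, -0.8, -1.3]
opening: 0.142
grasp_force: 30.0
```

Run:
```python
from h import *
from rig import bot,viewer
s=bot.read_state();print(s['force'],s['opening'],s['grasp_force'])
go(bot,[.60,.195,-.0176],0)
```

```text
[-0.40079466 -0.76817484 -1.29481477] 0.14200836994080823 29.96097832918167
offset [0.0002, 0.003, 0.0053] dr [-0.28, 0.05, 0.27] t 9.7833 pos [ 0.597   0.1948 -0.0123]
```

Call:
servo_tool(targets=[{"offset": [0,0,0.002],"dr": [0,0,0]},{"offset": [0,0,0.004],"dr": [0,0,0]},{"offset": [0,0,0.004],"dr": [0,0,0]},{"offset": [0,0,0.005],"dr": [0,0,0]},{"offset": [0,0,0.005],"dr": [0,0,0]}])

```text
time_s: 10.2
position: [0.5996, 0.1955, -0.0141]
tcp_rot: [[-0.005, 1.0, 0.001], [1.0, 0.005, 0.0], [0.0, 0.001, -1.0]]
force: [0.0, -0.2, -1.5]
opening: 0.131
grasp_force: 30.0
```

Call:
servo_tool(targets=[{"offset": [0,0,0.001],"dr": [0,0,0]},{"offset": [0,0,0.002],"dr": [0,0,0]},{"offset": [0,0,0.003],"dr": [0,0,0]},{"offset": [0,0,0.0035],"dr": [0,0,0]},{"offset": [0,0,0.0035],"dr": [0,0,0]}])

```text
time_s: 10.62
position: [0.5993, 0.1955, -0.0178]
tcp_rot: [[-0.005, 1.0, 0.0], [1.0, 0.005, 0.0], [0.0, 0.0, -1.0]]
force: [-0.5, -0.0, 2.8]
opening: 0.134
grasp_force: 30.0
```

Call:
servo_tool(targets=[{"offset": [0,0,0],"dr": [0,0,0]},{"offset": [0,0,0],"dr": [0,0,0]},{"offset": [0,0,0],"dr": [0,0,0]},{"offset": [0,0,0],"dr": [0,0,0]},{"offset": [0,0,0],"dr": [0,0,0]},{"offset": [0,0,0],"dr": [0,0,0]}], gripper=0)

```text
time_s: 11.12
position: [0.599, 0.1954, -0.0185]
tcp_rot: [[-0.005, 1.0, -0.0], [1.0, 0.005, -0.0], [-0.0, -0.0, -1.0]]
force: [0.4, 0.1, -0.2]
opening: 0.464
grasp_force: 0.0
```

Call:
servo_tool(targets=[{"offset": [0,0,-0.01],"dr": [0,0,0]},{"offset": [0,0,-0.03],"dr": [0,0,0]},{"offset": [0,0,-0.06],"dr": [0,0,0]},{"offset": [0,0,-0.1],"dr": [0,0,0]},{"offset": [0,0,-0.14],"dr": [0,0,0]},{"offset": [0,0,-0.14],"dr": [0,0,0]}])

```text
time_s: 11.62
position: [0.6053, 0.1966, 0.1311]
tcp_rot: [[-0.005, 1.0, 0.017], [1.0, 0.005, 0.003], [0.002, 0.017, -1.0]]
force: [1.5, -0.1, 0.8]
opening: 0.496
grasp_force: 0.0
```

Run:
```python
from h import *
from rig import bot,viewer
T=cap(viewer,'top','t4.png');S=cap(viewer,'side','s4.png')
t=T['color'][190:275,335:440];s=S['color'][255:335,295:395]
f=lambda i:cv2.resize(i,(800,300 if 0 else int(800*i.shape[0]/i.shape[1])),interpolation=cv2.INTER_CUBIC)
cv2.imwrite('pics/v4.png',np.hstack([cv2.resize(t,(400,324),interpolation=2),cv2.resize(s,(400,320),interpolation=2)[:320] if 0 else cv2.copyMakeBorder(cv2.resize(s,(400,320),interpolation=2),0,4,0,0,0)])[:,:,::-1])
```

```text
(no output)
```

View pics/v4.png

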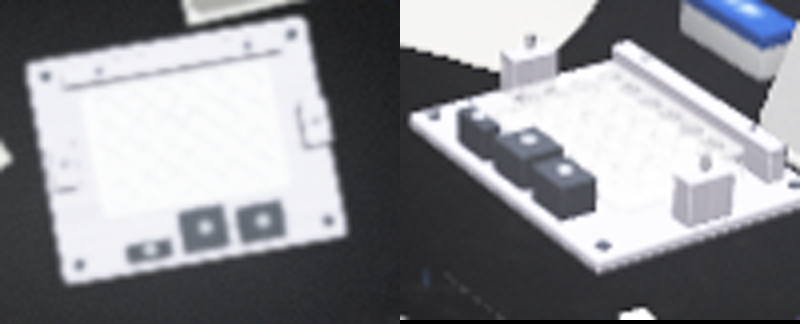

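Run:
```python
from h import *
from rig import bot,viewer
np.set_printoptions(precision=4,suppress=True)
T=cap(viewer,'top');S=cap(viewer,'side')
v=lambda p:np.array(p)/3.81+[335,190]-.37
w=lambda p:np.array(p)/4.+[295,255]-.37
b=plane(T,v([[27,63],[300,17],[347,235],[66,283]]),.008);b2=plane(S,w([[410,120],[597,270]]),.008);print('base top',b,'\n',b.mean(0),'side',b2)
yaws=[np.degrees(np.arctan2(*(-e[[0,1]]*[1,-1]))) for e in (b[1]-b[0],b[2]-b[3])];print('yaw',yaws)
C=np.array([.616,-.156]);y=np.radians(11.4);N=np.array([[np.cos(y),-np.sin(y)],[np.sin(y),np.cos(y)]])
nf=lambda P:(P[:,:2]-C)@N*1000
print('base corners nest',nf(b),nf(b2))
print('pins side',nf(plane(S,w([[531,37],[706,158]]),.048)),'pins top',nf(plane(T,v([[65,163],[317,122]]),.048)))
print('thin top',nf(plane(T,v([[126,245],[170,237],[173,256],[130,265]]),.03)))
print('mid stop',nf(plane(T,v([[178,209],[222,204],[228,246],[184,252]]),.03)),'right',nf(plane(T,v([[237,205],[280,200],[285,236],[242,243]]),.03)))
print('plate',nf(plane(T,v([[105,217],[292,188],[272,65],[82,93]]),.025)))
print('spacer tv top',plane(T,np.array([[643,349]])/4.21+[335,185]-.38,.064))
# spacer mask side, bright pixels
g=S['color'].min(2); m=(g>140).astype(np.uint8); m[:330]=0;m[371:]=0;m[:,:345]=0;m[:,364:]=0
for r in range(330,371,2):
    k=np.where(m[r])[0]; print(r,(k.min(),k.max()) if len(k) else None,g[r,346:366].tolist())
gt=T['color'].min(2); print(gt[258:276,472:500])
```

```text
base top [[ 0.6713 -0.0482  0.008 ]
 [ 0.708  -0.2312  0.008 ]
 [ 0.5613 -0.2636  0.008 ]
 [ 0.5243 -0.0777  0.008 ]] 
 [ 0.6163 -0.1552  0.008 ] side [[ 0.7425 -0.1554  0.008 ]
 [ 0.7569 -0.3382  0.008 ]]
yaw [np.float64(-168.66163124617654), np.float64(-168.75537313464534)]
base corners nest [[ 75.5615  94.7827]
 [ 75.3607 -91.9151]
 [-74.8765 -94.6964]
 [-74.3624  94.8864]] [[ 124.1068  -24.4076]
 [ 102.087  -206.4474]]
pins side [[ 201.0018  -36.86  ]
 [ 183.1231 -198.2037]] pins top [[ -0.7102  83.8795]
 [ -2.1351 -82.1403]]
thin top [[-58.2348  53.0827]
 [-57.9793  23.8541]
 [-70.5513  24.1746]
 [-71.5523  52.8449]]
mid stop [[-40.7886  15.3705]
 [-42.469  -13.614 ]
 [-70.254  -12.4005]
 [-69.2037  16.6298]] right [[-44.7939 -23.1779]
 [-46.3734 -51.5902]
 [-70.1934 -50.3753]
 [-69.8874 -21.7821]]
plate [[-37.3084  62.9596]
 [-39.4354 -61.6745]
 [ 43.5113 -64.1796]
 [ 46.3893  63.296 ]]
spacer tv top [[ 0.5195 -0.4057  0.064 ]]
330 None [49, 47, 47, 49, 48, 49, 48, 49, 49, 50, 49, 50, 49, 51, 52, 52, 53, 52, 50, 50]
332 (np.int64(353), np.int64(356)) [49, 48, 46, 49, 48, 50, 50
[... 3886 characters left out ...]
 26  28  24  51 109 153 169 168 166 158 170 205 222 226 226 226 225 223
  219 214 222 233 231 221 199 183 169 150]
 [ 29  26  26  39  75 114 123 128 125 114 114 117 132 128 127 126 121 117
  113 113 135 165 166 147 116  90  81  75]
 [ 28  26  31  33  45  60  71  69  68  61  61  65  68  59  52  53  48  47
   51  51  66  79  80  69  57  45  45  43]
 [ 29  32  32  33  32  32  38  33  30  35  31  35  35  31  35  33  33  36
   40  40  43  41  43  44  41  44  41  41]
 [ 33  32  36  34  35  32  29  32  27  27  24  22  26  29  30  30  33  31
   36  39  37  36  40  42  36  42  41  42]
 [ 30  34  31  34  34  32  30  28  28  26  26  21  25  25  28  28  31  32
   32  35  37  38  38  37  38  40  42  41]]
```

Run:
```python
from h import *
from rig import bot,viewer
np.set_printoptions(precision=4,suppress=True)
T=cap(viewer,'top');S=cap(viewer,'side')
p=plane(T,[[487.2,266.6],[482,263.7],[490,263.5],[482,270.8],[490,270.8]],.064);print(p)
q=plane(S,[[349.3,334.3],[354.5,331.8],[362,340],[356,341.8]],.064);print(q,q.mean(0))
# purple
print(plane(T,[[502,237]],.064))
# cover fin check: dark blob on cover in side
go(bot,[.521,-.405,.13],6)
# cover outline in top
h=T['color'].astype(int); m=((abs(h-np.array([150,165,178])).max(2)<35)).astype(np.uint8)
m[:, :225]=0;m[:,345:]=0
n,l,st,ce=cv2.connectedComponentsWithStats(m);i=1+st[1:,4].argmax();print(st[i],ce[i])
print(proj(T,[[.6,.195,.0]]),proj(S,[[.6,.195,.039]]))
```

```text
[[ 0.5217 -0.4053  0.064 ]
 [ 0.5285 -0.3925  0.064 ]
 [ 0.5295 -0.4123  0.064 ]
 [ 0.5112 -0.3924  0.064 ]
 [ 0.5117 -0.4122  0.064 ]]
[[ 0.513  -0.3971  0.064 ]
 [ 0.5255 -0.3923  0.064 ]
 [ 0.5269 -0.4221  0.064 ]
 [ 0.5143 -0.424   0.064 ]] [ 0.5199 -0.4089  0.064 ]
[[ 0.5954 -0.4429  0.064 ]]
offset [-0.5998, -0.0796, -0.0094] dr [-0.21, 0.02, -5.71] t 11.9167 pos [0.5975 0.1952 0.12  ]
[ 225  412   29   68 1715] [238.4513 446.6735]
[[246.0746 231.6648]] [[289.7541 224.5   ]]
```

Call:
servo_tool(targets=[{"offset": [-0.2,-0.027,-0.01],"dr": [0,0,-1]},{"offset": [-0.2,-0.027,-0.01],"dr": [0,0,-1]},{"offset": [-0.2,-0.027,-0.01],"dr": [0,0,-1]},{"offset": [-0.2,-0.027,-0.01],"dr": [0,0,-1]},{"offset": [-0.2,-0.027,-0.01],"dr": [0,0,-1]},{"offset": [-0.601,-0.08,-0.01],"dr": [0,0,-3]},{"offset": [-0.601,-0.08,-0.01],"dr": [0,0,-3]},{"offset": [-0.601,-0.08,-0.01],"dr": [0,0,-3]},{"offset": [-0.601,-0.08,-0.01],"dr": [0,0,-3]},{"offset": [-0.601,-0.08,-0.01],"dr": [0,0,-3]},{"offset": [-0.601,-0.08,-0.01],"dr": [0,0,-3]},{"offset": [-0.601,-0.08,-0.01],"dr": [0,0,-3]},{"offset": [-0.601,-0.08,-0.01],"dr": [0,0,-3]},{"offset": [-0.601,-0.08,-0.01],"dr": [0,0,-3]},{"offset": [-0.601,-0.08,-0.01],"dr": [0,0,-3]},{"offset": [-0.601,-0.08,-0.01],"dr": [0,0,-3]},{"offset": [-0.601,-0.08,-0.01],"dr": [0,0,-3]},{"offset": [-0.601,-0.08,-0.01],"dr": [0,0,-3]},{"offset": [-0.601,-0.08,-0.01],"dr": [0,0,-3]}])

```text
time_s: 13.5
position: [0.5218, -0.4037, 0.1306]
tcp_rot: [[-0.059, 0.998, -0.002], [0.998, 0.059, 0.003], [0.003, -0.002, -1.0]]
force: [0.2, 1.0, 0.5]
opening: 0.507
grasp_force: 0.0
```

Run:
```python
from h import *
from rig import bot,viewer
np.set_printoptions(precision=4,suppress=True)
go(bot,[.521,-.406,.01],3)
S=cap(viewer,'side','s5.png')
P=np.array(bot.read_state()['position'])
a=cv2.imread('pics/side0.png').astype(int);b=cv2.imread('pics/s5.png').astype(int);d=abs(a-b).max(2)
for k in range(330,385,2):
    r=np.where(d[255:345,k]>15)[0]; print(k,r.max()+255 if len(r) else None,end='; ')
print(proj(S,[P+[e,0,h] for e in(-.022,.022) for h in (0,.03)]))
# cover: dark fin & plate in side
print(proj(S,[[.545,.1,0.004],[.545,.29,.004],[.655,.29,.004],[.655,.1,.004],[.6,.165,.039],[.6,.225,.039]]))
```

```text
offset [-0.0026, -0.0007, 0.1205] dr [-0.1, -0.16, 0.37] t 13.5 pos [ 0.5218 -0.4037  0.1306]
330 288; 332 289; 334 292; 336 294; 338 295; 340 297; 342 298; 344 300; 346 301; 348 303; 350 304; 352 305; 354 305; 356 304; 358 304; 360 303; 362 303; 364 302; 366 302; 368 301; 370 300; 372 300; 374 299; 376 299; 378 298; 380 297; 382 297; 384 296; [[345.9534 304.9988]
 [346.7453 289.8784]
 [368.6639 301.0914]
 [369.7086 286.1365]]
[[281.1394 253.1071]
 [260.2269 226.1358]
 [297.2138 221.7566]
 [321.4156 247.704 ]
 [293.4019 228.5796]
 [286.2182 220.5452]]
```

Call:
servo_tool(targets=[{"offset": [-0.0025,-0.0007,0.03],"dr": [0,0,0]},{"offset": [-0.0025,-0.0007,0.06],"dr": [0,0,0]},{"offset": [-0.0025,-0.0007,0.085],"dr": [0,0,0]},{"offset": [-0.0025,-0.0007,0.095],"dr": [0,0,0]},{"offset": [-0.0025,-0.0007,0.1],"dr": [0,0,0]},{"offset": [-0.0025,-0.0007,0.105],"dr": [0,0,0]},{"offset": [-0.0025,-0.0007,0.11],"dr": [0,0,0]},{"offset": [-0.0025,-0.0007,0.115],"dr": [0,0,0]},{"offset": [-0.0025,-0.0007,0.121],"dr": [0,0,0]},{"offset": [-0.0025,-0.0007,0.121],"dr": [0,0,0]}])

```text
time_s: 14.38
position: [0.5213, -0.4082, 0.0102]
tcp_rot: [[-0.057, 0.998, -0.0], [0.998, 0.057, 0.001], [0.001, -0.0, -1.0]]
force: [-0.4, 0.9, -0.9]
opening: 0.5
grasp_force: 0.0
```

Call:
servo_tool(targets=[{"offset": [0,0,0],"dr": [0,0,0]},{"offset": [0,0,0],"dr": [0,0,0]},{"offset": [0,0,0],"dr": [0,0,0]},{"offset": [0,0,0],"dr": [0,0,0]},{"offset": [0,0,0],"dr": [0,0,0]},{"offset": [0,0,0],"dr": [0,0,0]},{"offset": [0,0,0],"dr": [0,0,0]},{"offset": [0,0,0],"dr": [0,0,0]},{"offset": [0,0,0],"dr": [0,0,0]}], gripper=1)

```text
time_s: 15.13
position: [0.5217, -0.4086, 0.0109]
tcp_rot: [[-0.057, 0.998, 0.0], [0.998, 0.057, -0.0], [-0.0, 0.0, -1.0]]
force: [-0.4, 0.3, 1.5]
opening: 0.153
grasp_force: 30.0
```

Call:
servo_tool(targets=[{"offset": [0,0,-0.01],"dr": [0,0,0]},{"offset": [0,0,-0.03],"dr": [0,0,0]},{"offset": [0,0,-0.06],"dr": [0,0,0]},{"offset": [0,0,-0.08],"dr": [0,0,0]},{"offset": [0,0,-0.08],"dr": [0,0,0]}])

```text
time_s: 15.55
position: [0.5243, -0.4112, 0.0961]
tcp_rot: [[-0.057, 0.998, 0.007], [0.998, 0.058, -0.007], [-0.008, 0.006, -1.0]]
force: [0.5, -0.4, 0.4]
opening: 0.155
grasp_force: 30.0
```

Run:
```python
from h import *
from rig import bot,viewer
go(bot,[.5618,-.1295,.09],11.3)
```

```text
offset [0.2791, 0.0536, 0.0043] dr [0.33, 0.47, -8.0] t 15.55 pos [ 0.5243 -0.4112  0.0961]
```

Call:
servo_tool(targets=[{"offset": [0.02,0.004,0],"dr": [0,0,0]},{"offset": [0.05,0.01,0],"dr": [0,0,-2]},{"offset": [0.08,0.016,0],"dr": [0,0,-3]},{"offset": [0.11,0.022,0],"dr": [0,0,-4]},{"offset": [0.14,0.028,0],"dr": [0,0,-5]},{"offset": [0.17,0.034,0],"dr": [0,0,-6]},{"offset": [0.2,0.04,0],"dr": [0,0,-7]},{"offset": [0.23,0.046,0],"dr": [0,0,-8]},{"offset": [0.255,0.052,0],"dr": [0,0,-8]},{"offset": [0.27,0.0555,0],"dr": [0,0,-8]},{"offset": [0.2755,0.056,0],"dr": [0,0,-8]},{"offset": [0.2755,0.056,0],"dr": [0,0,-8]},{"offset": [0.2755,0.056,0],"dr": [0,0,-8]},{"offset": [0.2755,0.056,0],"dr": [0,0,-8]}])

```text
time_s: 16.72
position: [0.5617, -0.1315, 0.0905]
tcp_rot: [[-0.195, 0.981, 0.0], [0.981, 0.195, -0.0], [-0.001, -0.0, -1.0]]
force: [-0.0, -0.4, -1.2]
opening: 0.156
grasp_force: 30.0
```

Run:
```python
from h import *
from rig import bot,viewer
np.set_printoptions(precision=4,suppress=True)
go(bot,[.5618,-.1295,.05],11.3)
S=cap(viewer,'side','s6.png');T=cap(viewer,'top','t6.png')
P=np.array(bot.read_state()['position']); f=P[2]-.0109
print('foot z',f)
# spacer white in side view: predicted corners
y=np.radians(11.3);ex=np.array([np.cos(y),np.sin(y),0]);ey=np.array([-np.sin(y),np.cos(y),0])
B=np.array([P[0],P[1],f])
for dy in(0,.003): print(dy,proj(S,[B+ex*a+ey*(dy-.013)+[0,0,h] for h in(.014,.03) for a in(-.007,.007)]+[B+ex*-.007+ey*(dy+.013)+[0,0,.014],B+ex*-.004+ey*(dy-.013),B+ex*.004+ey*(dy-.013)]).tolist())
c=proj(S,[B+[0,0,.02]])[0].astype(int);g=S['color'].min(2)
for r in range(c[1]-16,c[1]+16,2): print(r,c[0]-16,g[r,c[0]-16:c[0]+17].tolist())
```

```text
offset [0.0019, 0.0005, 0.0405] dr [-0.0, 0.03, -0.07] t 16.7167 pos [ 0.5617 -0.1315  0.0905]
foot z 0.07965250120588441
0 [[321.9571413797935, 259.9779078481955], [327.39361788514907, 258.6271770063883], [322.17233382595344, 253.23210032988777], [327.63398697799965, 251.9096985443553], [315.5317724832563, 255.53500537645004], [322.93525232128263, 265.5302396968265], [326.0292093315717, 264.7446130320304]]
0.003 [[321.2060720293773, 259.45861587121686], [326.63724772705535, 258.1129098959399], [321.417210093282, 252.72178419614593], [326.8735058963943, 251.40432395546614], [314.80243721462233, 255.03064293451672], [322.1865799814432, 265.00441185315947], [325.277536234721, 264.22169576318737]]
238 305 [190, 189, 190, 189, 189, 191, 189, 162, 100, 51, 41, 41, 41, 41, 43, 44, 49, 212, 248, 242, 221, 201, 140, 70, 47, 45, 44, 46, 47, 46, 47, 48, 47]
240 305 [190, 190, 190, 190, 190, 188, 188, 189, 132, 63, 41, 42, 42, 41, 43, 43, 47, 146, 197, 205, 204, 205, 141, 68, 46, 43, 45, 47, 46, 48, 48, 46, 46]
242 305 [191, 191, 191, 190, 190, 188, 187, 188, 135, 66, 41, 43, 43, 43, 44, 45, 49
[... 1573 characters left out ...]
244, 243]
262 305 [244, 244, 244, 244, 244, 244, 244, 244, 244, 244, 244, 244, 244, 226, 172, 173, 180, 198, 205, 206, 206, 238, 243, 244, 244, 244, 245, 244, 244, 244, 244, 244, 244]
264 305 [243, 244, 244, 244, 244, 244, 244, 244, 244, 244, 244, 244, 244, 244, 244, 244, 231, 193, 176, 221, 222, 171, 177, 125, 232, 235, 242, 244, 244, 244, 244, 225, 119]
266 305 [244, 244, 244, 244, 244, 244, 244, 244, 244, 244, 244, 244, 244, 244, 244, 245, 244, 244, 243, 249, 250, 212, 173, 188, 248, 252, 253, 251, 244, 224, 118, 52, 53]
268 305 [208, 208, 235, 243, 244, 244, 244, 244, 244, 244, 244, 244, 244, 244, 244, 197, 230, 249, 252, 252, 253, 250, 247, 247, 246, 242, 233, 212, 185, 103, 56, 54, 53]
```

Call:
servo_tool(targets=[{"offset": [0.001,0.0005,0.015],"dr": [0,0,0]},{"offset": [0.001,0.0005,0.03],"dr": [0,0,0]},{"offset": [0.001,0.0005,0.04],"dr": [0,0,0]},{"offset": [0.001,0.0005,0.046],"dr": [0,0,0]},{"offset": [0.001,0.0005,0.05],"dr": [0,0,0]},{"offset": [0.001,0.0005,0.053],"dr": [0,0,0]},{"offset": [0.001,0.0005,0.055],"dr": [0,0,0]},{"offset": [0.001,0.0005,0.055],"dr": [0,0,0]}])

```text
time_s: 17.48
position: [0.5621, -0.1293, 0.0356]
tcp_rot: [[-0.196, 0.981, 0.0], [0.981, 0.196, -0.0], [-0.0, 0.0, -1.0]]
force: [-0.3, -0.3, -0.7]
opening: 0.155
grasp_force: 30.0
```

Call:
servo_tool(targets=[{"offset": [0,0,0.003],"dr": [0,0,0]},{"offset": [0,0,0.006],"dr": [0,0,0]},{"offset": [0,0,0.008],"dr": [0,0,0]},{"offset": [0,0,0.008],"dr": [0,0,0]}])

```text
time_s: 17.82
position: [0.5617, -0.129, 0.0273]
tcp_rot: [[-0.196, 0.981, -0.001], [0.981, 0.196, 0.0], [0.0, -0.001, -1.0]]
force: [0.3, -0.1, -0.7]
opening: 0.162
grasp_force: 30.0
```

Call:
servo_tool(targets=[{"offset": [0,0,0.003],"dr": [0,0,0]},{"offset": [0,0,0.005],"dr": [0,0,0]},{"offset": [0,0,0.007],"dr": [0,0,0]},{"offset": [0,0,0.007],"dr": [0,0,0]}])

```text
time_s: 18.15
position: [0.5617, -0.129, 0.0202]
tcp_rot: [[-0.196, 0.981, -0.001], [0.981, 0.196, 0.0], [0.0, -0.001, -1.0]]
force: [0.4, 0.5, -0.7]
opening: 0.156
grasp_force: 30.0
```

Call:
servo_tool(targets=[{"offset": [0,0,0.0008],"dr": [0,0,0]},{"offset": [0,0.001,0.0008],"dr": [0,0,0]},{"offset": [0,0.002,0.0008],"dr": [0,0,0]},{"offset": [0,0.003,0.0008],"dr": [0,0,0]},{"offset": [0,0.004,0.0008],"dr": [0,0,0]},{"offset": [0,0.005,0.0008],"dr": [0,0,0]},{"offset": [0,0.0055,0.0008],"dr": [0,0,0]},{"offset": [0,0.0055,0.0008],"dr": [0,0,0]}])

```text
time_s: 18.82
position: [0.5674, -0.128, 0.0199]
tcp_rot: [[-0.196, 0.981, -0.0], [0.981, 0.196, 0.0], [0.0, -0.0, -1.0]]
force: [0.5, -0.2, -0.9]
opening: 0.16
grasp_force: 30.0
```

Call:
servo_tool(targets=[{"offset": [0,0.0005,0],"dr": [0,0,0]},{"offset": [0,0.001,0],"dr": [0,0,0]},{"offset": [0,0.001,0],"dr": [0,0,0]},{"offset": [0,0.001,0],"dr": [0,0,0]}])

```text
time_s: 19.15
position: [0.5684, -0.1279, 0.0198]
tcp_rot: [[-0.196, 0.981, 0.0], [0.981, 0.196, 0.0], [-0.0, 0.0, -1.0]]
force: [0.1, -0.5, -0.5]
opening: 0.159
grasp_force: 30.0
```

Call:
servo_tool(targets=[{"offset": [0,0.0005,0],"dr": [0,0,0]},{"offset": [0,0.001,0],"dr": [0,0,0]},{"offset": [0,0.001,0],"dr": [0,0,0]},{"offset": [0,0.001,0],"dr": [0,0,0]}])

```text
time_s: 19.48
position: [0.5695, -0.1277, 0.0199]
tcp_rot: [[-0.196, 0.981, 0.0], [0.981, 0.196, -0.0], [-0.0, 0.0, -1.0]]
force: [-0.7, 0.0, -1.6]
opening: 0.162
grasp_force: 30.0
```

Call:
servo_tool(targets=[{"offset": [0,0.0005,0],"dr": [0,0,0]},{"offset": [0,0.001,0],"dr": [0,0,0]},{"offset": [0,0.001,0],"dr": [0,0,0]},{"offset": [0,0.001,0],"dr": [0,0,0]}])

```text
time_s: 19.82
position: [0.5697, -0.1276, 0.0198]
tcp_rot: [[-0.196, 0.981, -0.001], [0.981, 0.196, -0.0], [0.0, -0.001, -1.0]]
force: [-2.4, -0.6, 0.5]
opening: 0.155
grasp_force: 30.0
```

Call:
servo_tool(targets=[{"offset": [0,0.0005,0],"dr": [0,0,0]},{"offset": [0,0.001,0],"dr": [0,0,0]},{"offset": [0,0.001,0],"dr": [0,0,0]},{"offset": [0,0.001,0],"dr": [0,0,0]}])

```text
time_s: 20.15
position: [0.5704, -0.1273, 0.0198]
tcp_rot: [[-0.196, 0.981, -0.002], [0.981, 0.196, 0.0], [0.0, -0.002, -1.0]]
force: [-4.6, -2.7, 1.5]
opening: 0.156
grasp_force: 30.0
```

Call:
servo_tool(targets=[{"offset": [0,0.0005,0],"dr": [0,0,0]},{"offset": [0,0.001,0],"dr": [0,0,0]},{"offset": [0,0.001,0],"dr": [0,0,0]},{"offset": [0,0.001,0],"dr": [0,0,0]}])

```text
time_s: 20.48
position: [0.5704, -0.1272, 0.0197]
tcp_rot: [[-0.197, 0.98, -0.004], [0.98, 0.197, 0.0], [0.001, -0.004, -1.0]]
force: [-6.3, -3.8, 2.7]
opening: 0.157
grasp_force: 30.0
```

Call:
servo_tool(targets=[{"offset": [0,0.0005,0],"dr": [0,0,0]},{"offset": [0,0.001,0],"dr": [0,0,0]},{"offset": [0,0.0015,0],"dr": [0,0,0]},{"offset": [0,0.002,0],"dr": [0,0,0]},{"offset": [0,0.002,0],"dr": [0,0,0]}])

```text
time_s: 20.9
position: [0.5706, -0.1271, 0.0196]
tcp_rot: [[-0.197, 0.98, -0.007], [0.98, 0.197, -0.0], [0.001, -0.007, -1.0]]
force: [-9.2, -5.1, 3.7]
opening: 0.16
grasp_force: 30.1
```

Run:
```python
from h import *
from rig import bot,viewer
S=cap(viewer,'side','s7.png');T=cap(viewer,'top','t7.png')
g=lambda i:(255*np.clip((i/255.-.15)/.85,0,1)**2.2).astype(np.uint8)
a=cv2.resize(g(T['color'][190:275,335:440]),(400,324),interpolation=2)
b=cv2.resize(g(S['color'][200:320,290:400]),(400,436),interpolation=2)
m=np.zeros((560,800,3),np.uint8);m[:324,:400]=a;m[:436,400:]=b
m[330:560,:400]=cv2.resize(T['color'][180:290,180:371],(400,230),interpolation=2)
cv2.imwrite('pics/v7.png',m[:,:,::-1])
```

```text
(no output)
```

View pics/v7.png

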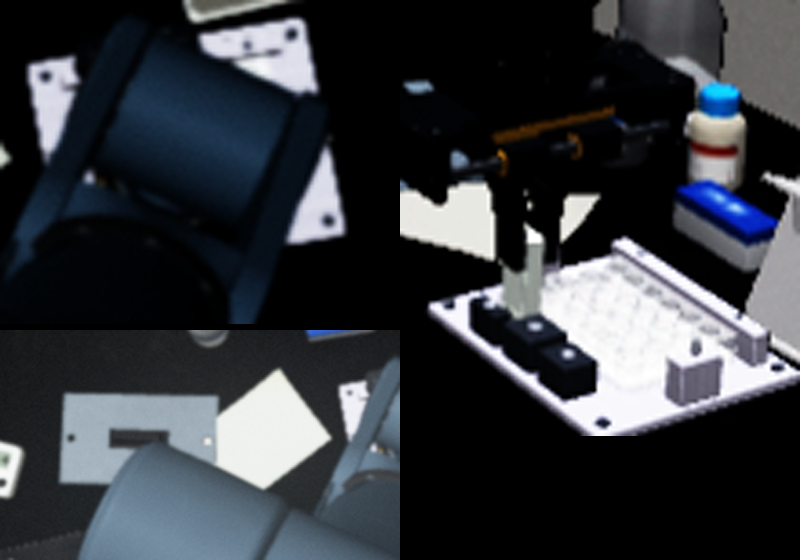

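The spacer stands upright in the gap before the thin stop at crop (525,275), and the cover lies flat and well clear of the nest. I'll check how the plate shifted and turned by tracking its well features from before the push to now.

Run:
```python
from h import *
from rig import bot,viewer
np.set_printoptions(precision=2,suppress=True)
S=cap(viewer,'side')
a=cv2.imread('pics/s4.png',0);b=cv2.imread('pics/s7.png',0)
cl=cv2.createCLAHE(8,(16,16));y=np.radians(11.3);N=np.array([[np.cos(y),-np.sin(y)],[np.sin(y),np.cos(y)]]);C=np.array([.6162,-.1554])
w=lambda p:np.c_[C+np.array(p)@N.T,np.full(len(p),.025)]
A,B=[cv2.resize(cl.apply(i),None,fx=4,fy=4,interpolation=cv2.INTER_CUBIC) for i in(a,b)]
G=np.array([[x,yy] for x in(-.025,-.01,.005,.02,.035) for yy in(.02,0,-.02,-.04,-.055)])
p=proj(S,w(G)).astype(np.float32)
q,st,er=cv2.calcOpticalFlowPyrLK(A,B,((p+.5)*4-.5).reshape(-1,1,2),None,winSize=(41,41),maxLevel=2)
q=(q.reshape(-1,2)+.5)/4-.5
D=(plane(S,q,.025)-plane(S,p,.025))[:,:2]@N*1000
for g,d,s,e in zip(G*1000,D,st.ravel(),er.ravel()): print(g,d,s,round(float(e),1))
s=bot.read_state();print(s['force'],s['grasp_force'],s['time_s'],s['position'])
```

```text
[-25.  20.] [ 0.16 -2.24] 1 9.9
[-25.   0.] [-0.28 -1.2 ] 1 12.6
[-25. -20.] [-0.38 -3.41] 1 11.9
[-25. -40.] [0.96 0.89] 1 10.7
[-25. -55.] [ 3.53 -0.23] 1 4.2
[-10.  20.] [ 3.58 -0.74] 1 9.1
[-10.   0.] [4.13 0.24] 1 9.8
[-10. -20.] [4.29 0.44] 1 7.1
[-10. -40.] [4.07 0.18] 1 5.3
[-10. -55.] [0.92 0.39] 1 8.1
[ 5. 20.] [ 4.07 -0.24] 1 8.7
[5. 0.] [4.6  0.47] 1 8.0
[  5. -20.] [4.54 0.28] 1 5.5
[  5. -40.] [ 3.2  -0.93] 1 6.3
[  5. -55.] [ 0.32 -0.15] 1 7.1
[20. 20.] [ 4.51 -0.57] 1 7.5
[20.  0.] [ 4.48 -0.24] 1 7.0
[ 20. -20.] [ 3.89 -0.95] 1 6.6
[ 20. -40.] [3.   1.37] 1 9.9
[ 20. -55.] [0.53 0.24] 1 8.9
[35. 20.] [ 3.91 -1.4 ] 1 10.2
[35.  0.] [ 3.59 -1.59] 1 9.0
[ 35. -20.] [ 3.41 -1.22] 1 8.6
[ 35. -40.] [2.38 1.3 ] 1 12.3
[ 35. -55.] [1.7  1.18] 1 14.6
[-9.29 -4.94  5.11] 30.072915852069855 21.05 [ 0.57 -0.13  0.02]
```

Run:
```python
from h import *
from rig import bot,viewer
S=cap(viewer,'side')
a,b=[cv2.imread(f'pics/{n}.png').astype(np.float32).mean(2) for n in('s4','s7')]
y=np.radians(11.3);N=np.array([[np.cos(y),-np.sin(y)],[np.sin(y),np.cos(y)]]);C=np.array([.6162,-.1554])
xs=np.arange(-.042,.03,.00025)
def prof(i,yy,dx=0):
    P=np.c_[C+np.c_[xs+dx,np.full(len(xs),yy)]@N.T,np.full(len(xs),.025)];p=proj(S,P).astype(np.float32)
    v=cv2.remap(i,p[:,0].reshape(1,-1),p[:,1].reshape(1,-1),cv2.INTER_CUBIC)[0];return v
for y0 in (.02,.01,0,-.01,-.02,-.03,-.04,-.05,-.058):
    best=[]
    for d in np.arange(-.002,.009,.00025):
        c=np.mean([np.corrcoef(prof(a,y0+e),prof(b,y0+e,d))[0,1] for e in(-.004,-.002,0,.002,.004)]);best.append((c,d*1000))
    print(y0,max(best))
```

```text
0.02 (np.float64(0.9545001546785145), np.float64(0.0))
0.01 (np.float64(0.9957428097947959), np.float64(0.0))
0 (np.float64(0.9946177743612223), np.float64(0.0))
-0.01 (np.float64(0.9936681707355708), np.float64(0.0))
-0.02 (np.float64(0.948146738392529), np.float64(-0.75))
-0.03 (np.float64(0.9821441083661986), np.float64(-0.25))
-0.04 (np.float64(0.980168186943416), np.float64(-0.25))
-0.05 (np.float64(0.894031266472816), np.float64(0.2500000000000002))
-0.058 (np.float64(0.9969454719846287), np.float64(0.0))
```

Run:
```python
from h import *
from rig import bot,viewer
S=cap(viewer,'side')
a,b=[cv2.imread(f'pics/{n}.png').astype(np.float32).mean(2) for n in('s4','s7')]
y=np.radians(11.3);N=np.array([[np.cos(y),-np.sin(y)],[np.sin(y),np.cos(y)]]);C=np.array([.6162,-.1554])
xs=np.arange(-.02,.028,.0005);E=np.arange(-.009,.0095,.001)
def patch(i,yy,dx=0,dy=0):
    X,Y=np.meshgrid(xs+dx,yy+E+dy);P=np.c_[C+np.c_[X.ravel(),Y.ravel()]@N.T,np.full(X.size,.025)];p=proj(S,P).astype(np.float32)
    return cv2.remap(i,p[:,0].reshape(X.shape),p[:,1].reshape(X.shape),cv2.INTER_CUBIC)
for y0 in (.03,.015,0,-.015,-.03,-.045):
    A=patch(a,y0).ravel()
    r=sorted([(round(np.corrcoef(A,patch(b,y0,d,e).ravel())[0,1],3),round(d*1000,2),round(e*1000,2)) for d in np.arange(0,.009,.0005) for e in np.arange(-.003,.0031,.001)])[::-1]
    print(y0,r[:2])
```

```text
0.03 [(np.float64(0.726), np.float64(3.5), np.float64(-1.0)), (np.float64(0.719), np.float64(4.0), np.float64(-1.0))]
0.015 [(np.float64(0.735), np.float64(4.5), np.float64(0.0)), (np.float64(0.728), np.float64(5.0), np.float64(1.0))]
0 [(np.float64(0.745), np.float64(5.0), np.float64(1.0)), (np.float64(0.742), np.float64(4.5), np.float64(0.0))]
-0.015 [(np.float64(0.78), np.float64(5.5), np.float64(1.0)), (np.float64(0.777), np.float64(4.5), np.float64(0.0))]
-0.03 [(np.float64(0.793), np.float64(5.0), np.float64(1.0)), (np.float64(0.787), np.float64(4.5), np.float64(0.0))]
-0.045 [(np.float64(0.928), np.float64(0.0), np.float64(-1.0)), (np.float64(0.924), np.float64(1.0), np.float64(0.0))]
```

The plate moved about 4.5 mm and turned by about its initial skew, so it is flush, and about 10 N is still pressing on it. I'll hand in now.

```bash
python3 -c "
from rig import bot,ticket
print(ticket.hand_in())"
```

```text
the job is handed in; nothing more can be done
None
```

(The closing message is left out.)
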